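Gauge a fired clay lamp collar and pass it

ROBOT

A 6-joint arm with a two-finger parallel gripper is mounted at the origin on the work surface. World frame = base frame: x ahead of the robot, y to its left, z up, the work surface at z = 0. Lengths are in m, angles in rad, forces in N, time in s.
With the tool pointing down it reaches from about 0.325 to 0.75 m from the base axis. Payload 7.6 kg.
Tool frame: the origin (TCP) lies midway between the tips of the shut fingers; the grasp point (between the pads) lies 19 mm behind it; x points along the fingers, y is the direction in which the jaws open and shut, and the axes are right-handed (so a half turn about x gives the same grasp; the last joint's range is limited). The gripper opens to 85 mm and grips with 20 to 120 N. Pads are 22 mm wide; open, the fingers measure 114 mm over their backs; the gripper's body (76 mm by 85 mm) begins 54 mm behind the grasp point. The pads swing forward as they close: fully open they stand 13 mm farther back than shut.
Start: joints at [-1.279, 0.052, 1.401, -0, 1.689, -0.07], TCP at [0.186, -0.491, 0.231] pointing down, gripper open.
Joint ranges: [-2.9, 2.9], [-0.91, 2.17], [0.12, 2.37], [-1.06, 4.2], [0.26, 2.73], [-2.93, 2.93]. Speed limits (rad/s): [2.57, 2.57, 3.01, 3.14, 3.14, 3.14].

INTERFACE

Orientations are given as [roll, pitch, yaw] about the fixed x, y, z axes, in that order (R = Rz(yaw) Ry(pitch) Rx(roll)).
In Python, from cell import bot gives the robot as it stands.
- The arm moves only by the shell command python3 -m pendant 'ROWS' [FORCE]. ROWS is text: rows parted by semicolons, each of 7 numbers parted by spaces: the turn, a rotation vector about the world's x, y, z in degrees, then the shift along the world's x, y, z in cm, then the finger opening in cm, from 0 to 8.54. In form: rx ry rz dx dy dz grip; .... A call has 1 to 10 rows; each row is the pose to reach, as a shift and turn from the pose commanded when the call began; what a row does not reach only later rows make up. A row lasts 1/12 s, in which the tool goes at most 41.7 mm and 7.16 degrees, less where a joint would pass 70% of its speed; a pose out of reach is approached as far as the arm can. A call with a gripper value outside its range is refused whole. The fingers move at their own pace and stop on an object; FORCE is the grip in N (left out, the last holds). Time passes only in rows, so rows that repeat a pose let the fingers close. It gives the time, the measured TCP pose, the force and the opening at its end, in the units of the state.
- bot.observe(): the state, without advancing time (a new reading comes with each control period).
- bot.get_image(name): name is "scene" or "top"; returns a dict with "image" (400x640x3 uint8, red, green, blue), "fov_y" (degrees; the focal length in pixels is half the picture's height over the tangent of half this angle, whatever the lens; pixels are square), "cx", "cy" (the principal point, pixels), "distortion" ([k1, k2, p1, p2, k3] as OpenCV has them; the pictures are not rectified), "pose" (4x4, takes a point from camera to world coordinates). Camera axes: x right, y down, z forward; pixel columns grow to the right and rows downward; lengths in m; the calibration is good to about 2 mm. A picture is of the moment at which its call begins. There is no depth.
- bot.finish_job(): hands the job in, once; it reports no verdict.
The state is a dict: "time_s": time; "qpos": joint angles; "joint_velocities": joint speeds; "joint_efforts": joint torques, N m; "tcp_pos": TCP position; "ee_rot": TCP orientation; "contact_force": force on the tool from outside, world axes, zero at the start; "ft_torque": the same for the moment, N m; "finger_gap": finger opening in m.
Only numpy, scipy, OpenCV 4.12 (cv2) and the standard library are available. Lean on these libraries where they do the work, as an engineer would, in place of code of your own. Each camera call takes 0.05 s, during which the arm holds its last target. There are 200 camera calls.

TASK

Two short clay tubes of the same outside size stand on the pottery table; only the one with the wide hole fits the steel gauge pin. Prove it: slide that tube down over the pin until it sits fully home on the round wooden base, then lift it off again and set it down gently, standing upright, in the shallow wooden tray. Leave the tube with the narrow hole standing where it is.

Things in the scene. Friction and masses are not known exactly. Their poses are not given: they have to be found in the camera images.
- wide_collar_mid (a point): The clay tube that fits: brown fired clay, outside diameter 56 mm, height 70 mm, open right through with a hole 38 mm in diameter, 170 g give or take. Loose, standing upright on the table. The point is its centre, on its axis and half-way up (35 mm above its foot); z along its axis, up. It can be gripped across the outside from above at any yaw.
- narrow_collar_mid (a point): The clay tube that does not fit: same clay, outside diameter 56 mm and height 70 mm, but its hole is only 16 mm in diameter. Loose, standing upright on the table. The point is its centre, half-way up (35 mm above its foot).
- gauge: The fit gauge, fixed to the table: a round wooden base 110 mm in diameter and 18 mm thick, with an upright steel pin at its middle, 24 mm in diameter; the pin stands 55 mm above the base (73 mm above the table), its top 22 mm tapering to a blunt nose 10 mm across. Origin at the centre of the base's underside, on the table and on the pin's axis; z up. A tube fully home stands on the base, so its foot is 18 mm and its centre 53 mm above the table.
- tray: The tray for passed tubes, fixed to the table: shallow square open tray of pale wood, 170 by 170 mm outside, walls 6 mm thick, rim 25 mm above the table, floor 6 mm thick. Origin at the centre of its underside, on the table; x and y along its sides, z up. It starts empty. A tube standing in it has its centre 41 mm above the table.
Not all that is in view belongs to the job. Leave any purple look-alike of the part that bears wide_collar_mid alone. What is shaped like the gauge but green is not meant.

How it is judged:
By the outcome, as a careful person would: the job done as asked, in the order asked, and still so for the second after the job is handed in, with the robot touching nothing.
It also fails if it takes over 51 s, if anything falls off the work surface, if the arm or the gripper's body presses on something with over 40 N, if the wrist force passes 120 N, or if a joint passes its speed limit or range.

## Working session

There is one attempt and no reset: what is moved stays moved. The work goes in short steps, Python scripts to look and compute and a shell command to move; the robot and the scene stay as the last step left them, time stands still between calls to the robot, and variables do not carry over. Pictures are saved under pics/ and viewed, about 8 in all and at most 12, crops included, and the job is handed in when it is done.

```bash
mkdir -p pics; cat > h.py <<'E'
import numpy as np, cv2
from cell import bot
def K(d):
    f=d["image"].shape[0]/2/np.tan(np.radians(d["fov_y"])/2)
    return np.array([[f,0,d["cx"]],[0,f,d["cy"]],[0,0,1.]])
def snap(name,fn,crop=None,s=1):
    d=bot.get_image(name); im=d["image"][:,:,::-1]
    np.save('pics/last_'+name+'.npy',{k:v for k,v in d.items()},allow_pickle=True)
    if crop: x0,y0,x1,y1=crop; im=im[y0:y1,x0:x1]
    cv2.imwrite('pics/'+fn,cv2.resize(im,None,fx=s,fy=s,interpolation=cv2.INTER_CUBIC)); return d
def load(name): return np.load('pics/last_'+name+'.npy',allow_pickle=True).item()
def back(d,uv,z):
    p=cv2.undistortPoints(np.array([[uv]],float),K(d),np.array(d["distortion"],float))[0,0]
    T=np.array(d["pose"]); r=T[:3,:3]@[p[0],p[1],1]; o=T[:3,3]
    return o+r*(z-o[2])/r[2]
def proj(d,P):
    T=np.linalg.inv(np.array(d["pose"])); P=np.atleast_2d(P).astype(float)
    return cv2.projectPoints(P@T[:3,:3].T+T[:3,3],np.zeros(3),np.zeros(3),K(d),np.array(d["distortion"],float))[0][:,0]
E
python3 - <<'E'
from h import *
for n in("top","scene"):
    d=snap(n,n+'0.png',s=1.25); print(n,d["fov_y"],np.round(d["pose"],3).tolist(),d["distortion"])
print(bot.observe())
E
```

```text
top 52.13674952796535 [[-0.019, -0.998, 0.068, 0.44], [-1.0, 0.019, -0.002, -0.018], [0.001, -0.068, -0.998, 0.999], [0.0, 0.0, 0.0, 1.0]] [-0.00011197  0.          0.          0.          0.        ]
scene 45.06417234872668 [[-0.766, 0.524, -0.373, 0.96], [0.643, 0.62, -0.45, 0.575], [-0.005, -0.584, -0.812, 1.091], [0.0, 0.0, 0.0, 1.0]] [-0.08894471  0.          0.          0.          0.        ]
{'time_s': 0.1, 'qpos': array([-1.27931726e+00,  5.27443371e-02,  1.40160132e+00, -1.27241201e-05,
        1.68861184e+00, -7.02782493e-02]), 'joint_velocities': array([ 3.66266369e-05, -2.55619912e-03, -3.41485721e-03, -7.97441356e-04,
        6.36174005e-05,  1.95034165e-03]), 'joint_efforts': array([ 1.04439419e-03, -3.82580960e+01, -3.60987175e+01, -8.10829420e-05,
        4.76556161e-03, -7.80427627e-06]), 'tcp_pos': array([ 0.18575945, -0.49075416,  0.23058311]), 'ee_rot': array([-1.63181524,  1.56943142,  1.87153324]), 'contact_force': array([-0.14537378,  0.59610867, -0.00709545]), 'ft_torque': array([ 0.05318235,  0.02553591, -0.00065129]), 'finger_gap': 0.08568108746306057}
```

View pics/top0.png

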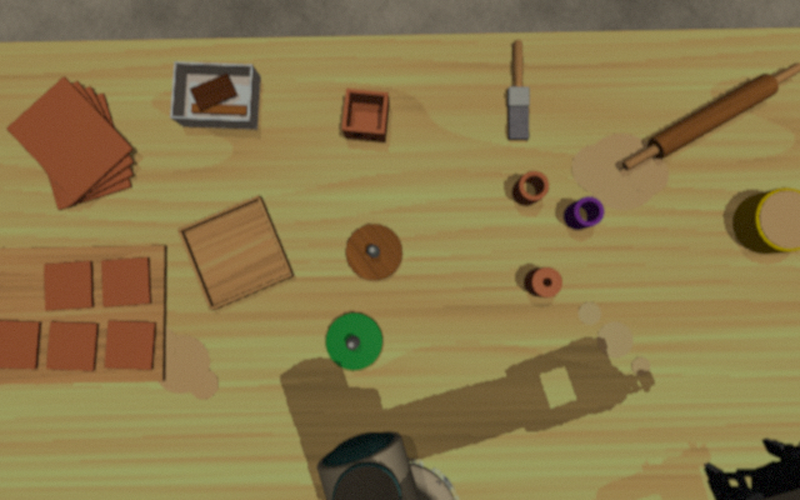

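View pics/scene0.png

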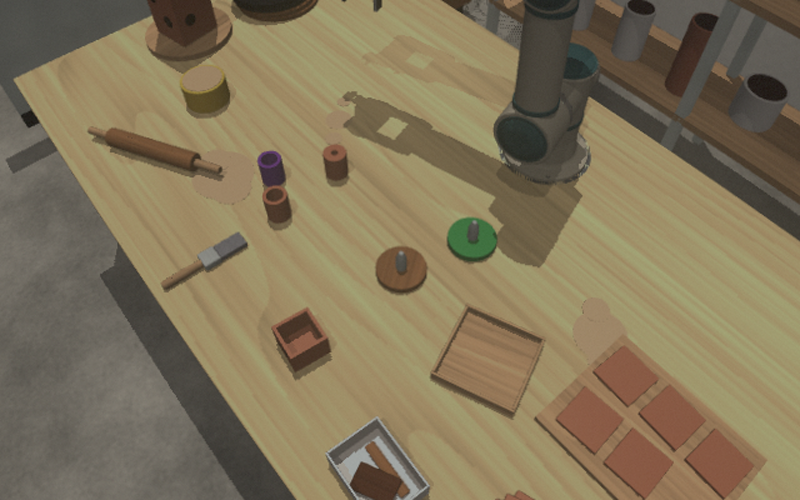

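Top view (1.25× pixels):
- Tubes: the brown wide-hole tube is at (533,186). The purple look-alike (588,212) and the narrow brown tube (546,282) stay where they are.
- Gauges: the wooden one is at (374,251). The green one (354,341) isn't meant.
- Tray: (237,252). The grey box (217,95), the clay box (366,115) and the tile board aren't the tray.

Next I'll check these choices in close crops.

```bash
python3 - <<'E'
from h import *
t=load("top")["image"][:,:,::-1]; s=load("scene")["image"][:,:,::-1]
r=lambda im,b:cv2.resize(im[b[1]:b[3],b[0]:b[2]],(400,300),interpolation=cv2.INTER_CUBIC)
# top tubes (x400-500,y130-205: x4), top gauge(260-340,y165-225 x5), top tray(135-255,150-240... x3.33), scene tubes(190-290,110-185 x4)
cv2.imwrite('pics/crop1.png',np.vstack([np.hstack([r(t,(400,120,500,195)),r(t,(260,170,340,230))]),np.hstack([r(t,(130,150,250,240)),r(s,(190,110,290,185))])]))
E
```

```text
(no output)
```

View pics/crop1.png

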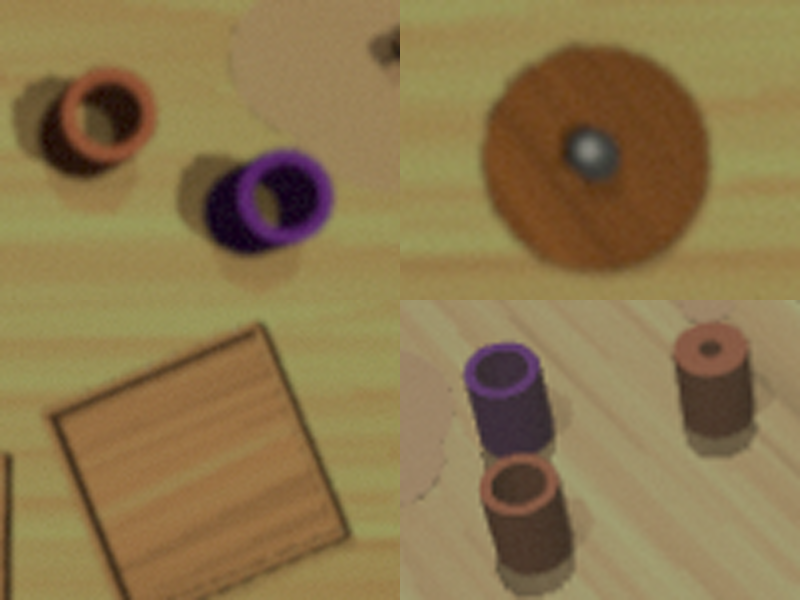

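```bash
python3 - <<'E'
from h import *
from scipy.spatial.transform import Rotation as R
t=load("top"); s=load("scene")
for n,d,uv,z in [("wide top",t,(426.6,148.6),.07),("wide scene",s,(219.6,155.4),.07),("purple",t,(471.1,169.1),.07),("narrow",t,(436.6,225.4),.07),("gauge top",t,(298.9,201.3),.018),("gauge scene",s,(320.8,214.5),.018),
 ("pin top tip",t,(260+192/5-.4,170+150/5-.4),.073),
 ("trayT",t,(208,157),.025),("trayL",t,(144.7,184.2),.025),("trayR",t,(234.7,220.5),.025),("trayC",t,(189.7,202.3),.025)]:
    print(n,np.round(back(d,uv,z),4))
o=bot.observe(); M=R.from_euler('xyz',o['ee_rot']).as_matrix(); print(M.round(3))
E
```

```text
wide top [ 0.6191 -0.255   0.07  ]
wide scene [ 0.623  -0.2571  0.07  ]
purple [ 0.5697 -0.3553  0.07  ]
narrow [ 0.4425 -0.2714  0.07  ]
gauge top [0.5069 0.0435 0.018 ]
gauge scene [0.5128 0.0463 0.018 ]
pin top tip [0.507 0.042 0.073]
trayT [0.6174 0.2601 0.025 ]
trayL [0.5545 0.4116 0.025 ]
trayR [0.4635 0.1965 0.025 ]
trayC [0.509  0.3037 0.025 ]
[[-0.     0.354 -0.935]
 [ 0.001 -0.935 -0.354]
 [-1.    -0.001 -0.   ]]
```

```bash
python3 -m pendant '0 0 0 43.5 23.5 0 8.5;0 0 0 43.5 23.5 0 8.5;0 0 0 43.5 23.5 0 8.5;0 0 0 43.5 23.5 0 8.5;0 0 0 43.5 23.5 0 8.5;0 0 0 43.5 23.5 0 8.5;0 0 0 43.5 23.5 0 8.5;0 0 0 43.5 23.5 0 8.5;0 0 0 43.5 23.5 0 8.5;0 0 0 43.5 23.5 0 8.5' 30; python3 -c "
from h import *
print(bot.observe())"
```

```text
time_s: 0.93
tcp_pos: [0.5539, -0.2915, 0.2308]
ee_rot: [-0.734, 1.57, 2.769]
contact_force: [0.7, -1.0, -0.1]
finger_gap: 0.0851
{'time_s': 0.9333, 'qpos': array([-5.43308131e-01,  3.41951810e-01,  1.07256236e+00, -1.22098208e-04,
        1.72777727e+00,  6.65574464e-01]), 'joint_velocities': array([ 7.04442626e-01,  7.87966313e-01, -9.59503442e-01, -7.73839067e-04,
        1.64366929e-01,  7.04998546e-01]), 'joint_efforts': array([ -1.37071777, -53.99503827, -31.80703998,   0.15416804,
        -0.08795186,  -0.88762857]), 'tcp_pos': array([ 0.55394939, -0.2914818 ,  0.23079772]), 'ee_rot': array([-0.73430409,  1.57008722,  2.76918325]), 'contact_force': array([ 0.73593883, -1.04579297, -0.10071603]), 'ft_torque': array([-0.09586465, -0.00817566,  0.00899378]), 'finger_gap': 0.08507565482572302}
```

```bash
python3 -m pendant '0 0 0 3.4 1.8 -5 8.5;0 0 0 6.4 3.4 -10 8.5;0 0 0 6.4 3.4 -10 8.5;0 0 0 6.4 3.4 -10 8.5;0 0 0 6.4 3.4 -10 8.5;0 0 0 6.4 3.4 -10 8.5'; python3 -c "
from h import *
snap('top','top1.png',(380,110,500,200),5)
snap('scene','scene1.png')
a=cv2.imread('pics/top1.png');b=load('scene')['image'][80:200,160:320,::-1]
cv2.imwrite('pics/pair1.png',np.hstack([cv2.resize(a,(400,300)),cv2.resize(b,(400,300),interpolation=cv2.INTER_CUBIC)]))"
```

```text
time_s: 1.43
tcp_pos: [0.6165, -0.2596, 0.1326]
ee_rot: [2.04, 1.569, -0.74]
contact_force: [-0.3, -0.4, 0.6]
finger_gap: 0.0852
```

View pics/pair1.png

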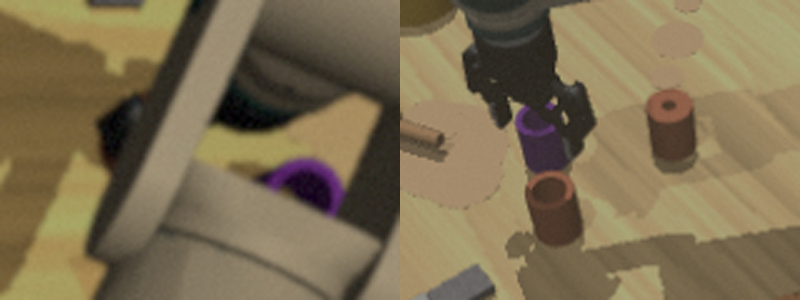

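Scene crop: the gripper hangs above the wide brown tube (crop 553,205). The purple tube is behind it and clear of the fingers. The arm hides the tube in the top view. I'll descend and grip.

```bash
python3 -m pendant '0 0 0 0.5 0.4 -2 8.5;0 0 0 0.5 0.4 -5 8.5;0 0 0 0.5 0.4 -8 8.5;0 0 0 0.5 0.4 -10 8.5;0 0 0 0.5 0.4 -11.2 8.5;0 0 0 0.5 0.4 -11.2 8.5;0 0 0 0.5 0.4 -11.2 8.5;0 0 0 0.5 0.4 -11.2 8.5'; python3 -m pendant '0 0 0 0 0 0 5;0 0 0 0 0 0 5;0 0 0 0 0 0 5;0 0 0 0 0 0 5;0 0 0 0 0 0 5;0 0 0 0 0 0 5;0 0 0 0 0 0 5;0 0 0 0 0 0 5' 35
```

```text
time_s: 2.2
tcp_pos: [0.6227, -0.256, 0.0224]
ee_rot: [2.311, 1.566, -0.469]
contact_force: [1.0, -0.1, 0.1]
finger_gap: 0.0851
time_s: 2.87
tcp_pos: [0.6223, -0.2555, 0.0213]
ee_rot: [2.285, 1.568, -0.495]
contact_force: [-0.9, -0.7, 6.5]
finger_gap: 0.0561
```

```bash
python3 -m pendant '0 0 0 0 0 1 5;0 0 0 0 0 3 5;0 0 0 0 0 6 5;0 0 0 0 0 9 5;0 0 0 0 0 12 5;0 0 0 0 0 12 5;0 0 0 0 0 12 5;0 0 0 0 0 12 5' 35;  python3 -c "
from h import *
d=snap('scene','x.png')
print(proj(d,[bot.observe()['tcp_pos']]))
cv2.imwrite('pics/lift.png',cv2.resize(d['image'][50:200,130:330,::-1],(800,600),interpolation=cv2.INTER_CUBIC))"
```

```text
time_s: 3.53
tcp_pos: [0.6209, -0.2547, 0.1381]
ee_rot: [-0.796, 1.569, 2.707]
contact_force: [-1.1, -0.7, -1.9]
finger_gap: 0.0559
[[216.66261391 139.32319153]]
```

View pics/lift.png

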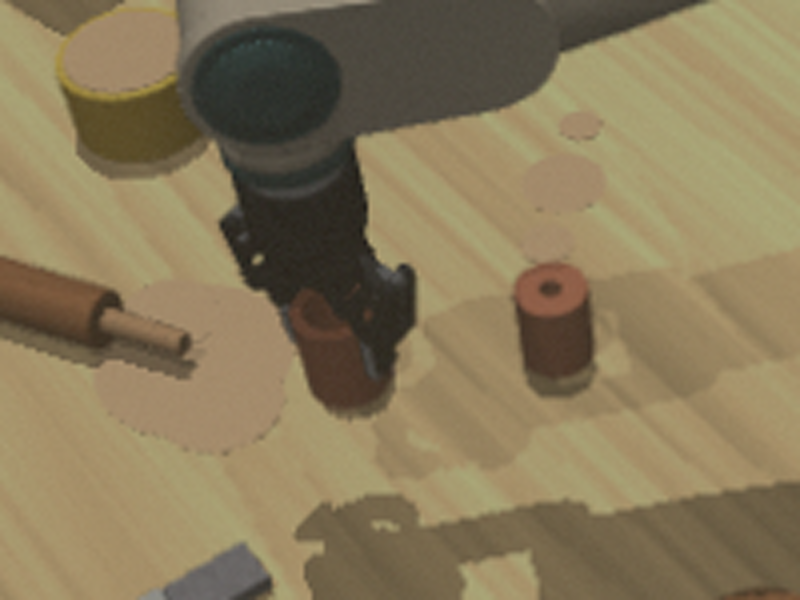

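Scene crop: the tube is held upright (330–350, 310–400), the narrow tube at (552,330) is untouched, and the gap reads 56 mm. Next I'll carry it to above the gauge.

```bash
python3 -m pendant '0 0 0 -1 2 0 5;0 0 0 -2 5.5 0 5;0 0 0 -3.5 9.5 0 5;0 0 0 -5 13.5 0 5;0 0 0 -6.5 17.5 0 5;0 0 0 -8 21.5 0 5;0 0 0 -9.2 25 0 5;0 0 0 -10.3 28 0 5;0 0 0 -10.9 29.5 0 5;0 0 0 -11.0 29.9 0 5' 35; python3 -m pendant '0 0 0 0 0 -1.5 5;0 0 0 0 0 -3 5;0 0 0 0 0 -3 5;0 0 0 0 0 -3 5'
 python3 -c "
from h import *
d=snap('scene','x.png')
print(bot.observe()['tcp_pos'], proj(d,[[.5105,.0444,.018],[.5105,.0444,.073],[.5105,.0444,.085],[.5105,.0444,.155]]))
cv2.imwrite('pics/over.png',cv2.resize(d['image'][120:270,220:420,::-1],(800,600),interpolation=cv2.INTER_CUBIC))"
```

```text
time_s: 4.42
tcp_pos: [0.5095, 0.0466, 0.1376]
ee_rot: [-0.499, 1.567, 3.008]
contact_force: [-0.1, 0.0, -2.3]
finger_gap: 0.0557
time_s: 4.75
tcp_pos: [0.5106, 0.0434, 0.1077]
ee_rot: [-0.28, 1.567, -3.06]
contact_force: [1.0, -0.4, -1.6]
finger_gap: 0.0562
[0.51130442 0.04344921 0.10894553] [[321.00783715 213.58260658]
 [321.02026849 201.88081052]
 [321.02305674 199.21350636]
 [321.03987994 182.76453876]]
```

View pics/over.png

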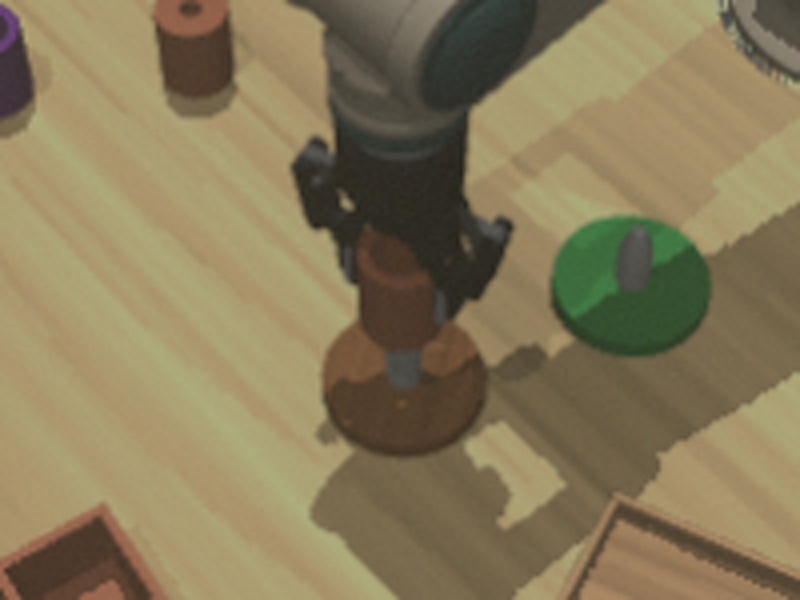

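Scene crop: the tube hangs just above the pin with its foot centred near column 400. The pin is at 403 and the base at 405, so the tube is about 2 mm left. Now I'll check the depth direction numerically.

```bash
python3 - <<'E'
from h import *
d=load("scene"); a=np.linspace(0,2*np.pi,90)
im=cv2.resize(d['image'][160:240,290:350,::-1],(600,800),interpolation=cv2.INTER_CUBIC)[:600]
def circ(c,r,z,col):
    q=proj(d,np.c_[c[0]+r*np.cos(a),c[1]+r*np.sin(a),0*a+z]); q=((q-[290,160]+.5)*10-.5).astype(int)
    print(col,q.min(0),q.max(0)); cv2.polylines(im,[q],True,col,1)
circ((.5113,.0434),.028,.0877,(255,255,0)); circ((.5113,.0434),.028,.1577,(255,255,0)); circ((.5128,.0463),.055,.018,(0,255,0))
circ((.5128,.0463),.012,.018,(0,255,255))
cv2.imwrite('pics/ov.png',im)
E
```

```text
(255, 255, 0) [199 300] [420 481]
(255, 255, 0) [193 132] [425 318]
(0, 255, 0) [104 379] [520 728]
(0, 255, 255) [267 511] [357 587]
```

View pics/ov.png

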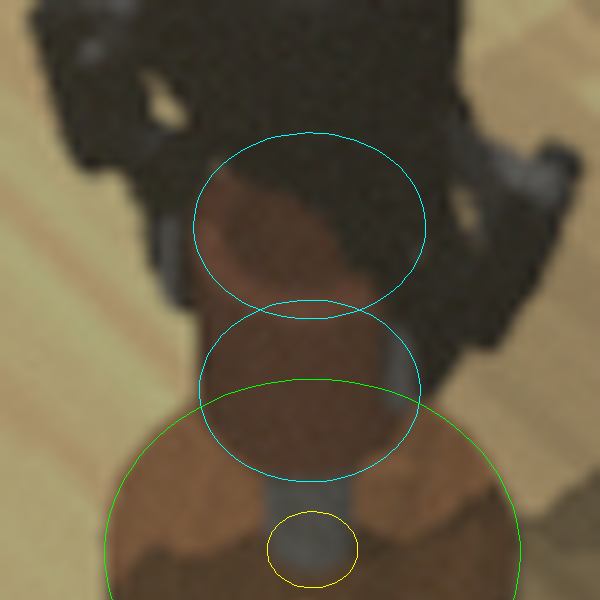

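The overlay matches the held tube at (.5113, .0434). The pin sits near (.5115, .045), so I'll shift +0.15 cm in y and descend while watching the force.

```bash
python3 -m pendant '0 0 0 0 0.15 -0.5 5;0 0 0 0 0.15 -1.2 5;0 0 0 0 0.15 -1.9 5;0 0 0 0 0.15 -2.5 5;0 0 0 0 0.15 -3 5;0 0 0 0 0.15 -3 5'; python3 -m pendant '0 0 0 0 0 -0.6 5;0 0 0 0 0 -1.2 5;0 0 0 0 0 -1.8 5;0 0 0 0 0 -2.4 5;0 0 0 0 0 -3 5;0 0 0 0 0 -3.3 5;0 0 0 0 0 -3.3 5;0 0 0 0 0 -3.3 5'
```

```text
time_s: 5.3
tcp_pos: [0.5106, 0.0455, 0.0777]
ee_rot: [-0.306, 1.568, -3.086]
contact_force: [-0.0, 0.5, -2.1]
finger_gap: 0.0562
time_s: 5.97
tcp_pos: [0.5114, 0.0455, 0.0462]
ee_rot: [-0.191, 1.571, -2.971]
contact_force: [-0.6, -0.2, -3.3]
finger_gap: 0.056
```

```bash
python3 -m pendant '0 0 0 0 0 -0.2 5;0 0 0 0 0 -0.4 5;0 0 0 0 0 -0.5 5;0 0 0 0 0 -0.5 5;0 0 0 0 0 -0.5 5'; python3 -m pendant '0 0 0 0 0 -0.1 5;0 0 0 0 0 -0.2 5;0 0 0 0 0 -0.2 5;0 0 0 0 0 -0.2 5'
```

```text
time_s: 6.38
tcp_pos: [0.5114, 0.0455, 0.0413]
ee_rot: [0.802, 1.571, -1.978]
contact_force: [-0.8, -0.8, -1.5]
finger_gap: 0.0561
time_s: 6.72
tcp_pos: [0.5115, 0.0455, 0.0393]
ee_rot: [2.065, 1.571, -0.715]
contact_force: [-0.4, -0.6, -0.9]
finger_gap: 0.0564
```

```bash
python3 -m pendant '0 0 0 0 0 -0.1 5;0 0 0 0 0 -0.1 5;0 0 0 0 0 -0.1 5'; python3 -m pendant '0 0 0 0 0 -0.1 5;0 0 0 0 0 -0.1 5;0 0 0 0 0 -0.1 5'
```

```text
time_s: 6.97
tcp_pos: [0.5116, 0.0456, 0.0393]
ee_rot: [2.459, 1.57, -0.321]
contact_force: [-4.2, -0.9, 6.6]
finger_gap: 0.0562
time_s: 7.22
tcp_pos: [0.5117, 0.0455, 0.0393]
ee_rot: [2.47, 1.57, -0.31]
contact_force: [-9.7, -0.5, 12.8]
finger_gap: 0.056
```

Contact comes exactly at the predicted height (0.0393), so the tube is home. I'll release so it rests freely, then take a picture.

```bash
python3 -m pendant '0 0 0 0 0 0.1 5;0 0 0 0 0 0.2 6.8;0 0 0 0 0 0.2 6.8;0 0 0 0 0 0.2 6.8;0 0 0 0 0 0.2 6.8;0 0 0 0 0 0.2 6.8;0 0 0 0 0 0.2 6.8'; python3 - <<'E'
from h import *
d=snap('scene','x.png'); a=np.linspace(0,2*np.pi,90)
im=cv2.resize(d['image'][170:230,285:365,::-1],(800,600),interpolation=cv2.INTER_CUBIC)
for z,r in((.018,.028),(.088,.028)):
    q=proj(d,np.c_[.5115+r*np.cos(a),.0455+r*np.sin(a),0*a+z]); q=((q-[285,170]+.5)*10-.5).astype(int)
    cv2.polylines(im,[q],True,(255,255,0),1)
cv2.imwrite('pics/home.png',im)
E
```

```text
time_s: 7.8
tcp_pos: [0.5114, 0.0455, 0.0392]
ee_rot: [0.224, 1.571, -2.555]
contact_force: [0.4, -0.1, -0.1]
finger_gap: 0.0682
```

View pics/home.png

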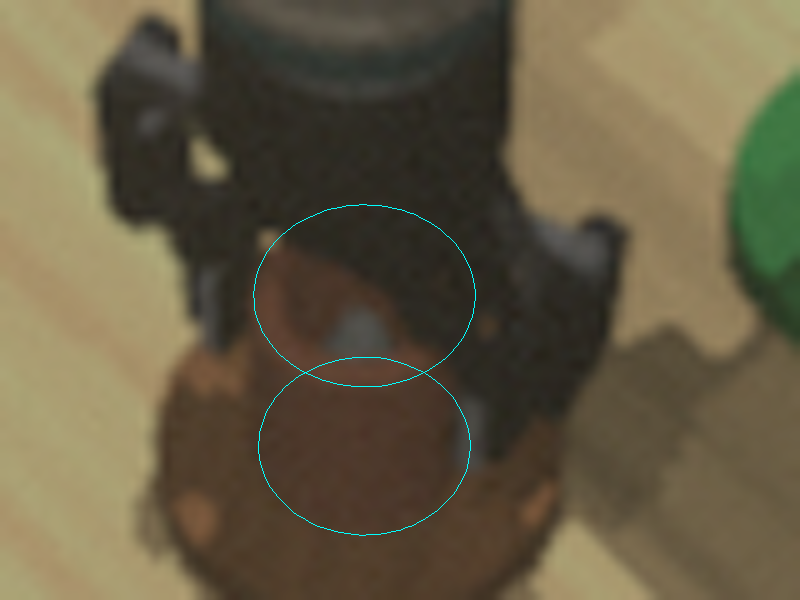

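The tube stands on the base inside the predicted outline, with the pin visible in its bore at (358,330). Now I'll regrip, lift off and carry it to the tray.

```bash
python3 -m pendant '0 0 0 0 0 0 5;0 0 0 0 0 0 5;0 0 0 0 0 0 5;0 0 0 0 0 0 5;0 0 0 0 0 0 5;0 0 0 0 0 0 5' 35; python3 -m pendant '0 0 0 0 0 0.6 5;0 0 0 0 0 2 5;0 0 0 0 0 4 5;0 0 0 0 0 6 5;0 0 0 0 0 8 5;0 0 0 0 0 9.5 5;0 0 0 0 0 10 5;0 0 0 0 0 10 5'; python3 -m pendant '0 0 0 0 2 0 5;0 0 0 0 5.5 0 5;0 0 0 0 9 0 5;0 0 0 0 12.5 0 5;0 0 0 0 16 0 5;0 0 0 0 19.5 0 5;0 0 0 0 22.5 0 5;0 0 0 0 24.5 0 5;0 0 0 0 25.6 0 5;0 0 0 0 26 0 5';python3 -m pendant '0 0 0 0 0 -2 5;0 0 0 0 0 -4.5 5;0 0 0 0 0 -6.5 5;0 0 0 0 0 -8 5;0 0 0 0 0 -9 5;0 0 0 0 0 -9.7 5;0 0 0 0 0 -10 5;0 0 0 0 0 -10 5'
```

```text
time_s: 8.35
tcp_pos: [0.5117, 0.0455, 0.0396]
ee_rot: [2.663, 1.57, -0.117]
contact_force: [-0.4, -0.5, 3.5]
finger_gap: 0.0563
time_s: 9.02
tcp_pos: [0.5119, 0.0456, 0.1404]
ee_rot: [2.77, 1.569, -0.01]
contact_force: [-0.5, -0.7, -1.7]
finger_gap: 0.056
time_s: 9.85
tcp_pos: [0.5105, 0.3066, 0.1375]
ee_rot: [0.109, 1.568, -2.669]
contact_force: [-0.1, 0.3, -1.8]
finger_gap: 0.0559
time_s: 10.52
tcp_pos: [0.5115, 0.3051, 0.0391]
ee_rot: [0.523, 1.57, -2.257]
contact_force: [-0.4, 0.1, -2.5]
finger_gap: 0.0562
```

```bash
python3 -m pendant '0 0 0 0 0 -0.3 5;0 0 0 0 0 -0.6 5;0 0 0 0 0 -0.9 5;0 0 0 0 0 -1.0 5;0 0 0 0 0 -1.0 5;0 0 0 0 0 -1.0 5;0 0 0 0 0 -1.0 5'; python3 -m pendant '0 0 0 0 0 -0.1 5;0 0 0 0 0 -0.15 5;0 0 0 0 0 -0.15 5;0 0 0 0 0 -0.15 5'
```

```text
time_s: 11.1
tcp_pos: [0.5115, 0.3056, 0.0295]
ee_rot: [2.991, 1.57, 0.211]
contact_force: [-0.0, -0.0, -2.1]
finger_gap: 0.0558
time_s: 11.43
tcp_pos: [0.5114, 0.3055, 0.0278]
ee_rot: [0.964, 1.571, -1.816]
contact_force: [0.2, 0.2, -2.1]
finger_gap: 0.0561
```

```bash
python3 -m pendant '0 0 0 0 0 -0.05 5;0 0 0 0 0 -0.05 5;0 0 0 0 0 -0.05 5'; python3 -m pendant '0 0 0 0 0 -0.05 5;0 0 0 0 0 -0.05 5;0 0 0 0 0 -0.05 5'
```

```text
time_s: 11.68
tcp_pos: [0.5115, 0.3056, 0.0276]
ee_rot: [3.011, 1.57, 0.231]
contact_force: [0.3, -1.1, -0.5]
finger_gap: 0.0559
time_s: 11.93
tcp_pos: [0.5116, 0.3056, 0.0276]
ee_rot: [2.96, 1.57, 0.181]
contact_force: [-4.0, -1.2, 5.5]
finger_gap: 0.0562
```

Touchdown at 0.0276, close to the expected 0.0275. Releasing and retreating.

```bash
python3 -m pendant '0 0 0 0 0 0.05 5.4;0 0 0 0 0 0.05 6;0 0 0 0 0 0.05 7;0 0 0 0 0 0.05 8;0 0 0 0 0 0.05 8.5;0 0 0 0 0 0.05 8.5;0 0 0 0 0 0.05 8.5;0 0 0 0 0 0.05 8.5'; python3 -m pendant '0 0 0 0 0 1 8.5;0 0 0 0 0 2.5 8.5;0 0 0 0 0 5 8.5;0 0 0 0 0 8 8.5;0 0 0 0 0 11 8.5;0 0 0 0 0 14 8.5;0 0 0 0 0 17 8.5;0 0 0 0 0 17 8.5;0 0 0 0 0 17 8.5'; python3 -m pendant '0 0 0 0 -3 0 8.5;0 0 0 0 -6.5 0 8.5;0 0 0 0 -10 0 8.5;0 0 0 0 -13.5 0 8.5;0 0 0 -1 -17 0 8.5;0 0 0 -2 -20 0 8.5;0 0 0 -3 -22 0 8.5;0 0 0 -3 -22 0 8.5;0 0 0 -3 -22 0 8.5;0 0 0 -3 -22 0 8.5'; python3 -c "
from h import *
snap('scene','end.png',s=1.25); t=snap('top','endtop.png')
print(proj(t,[[.5114,.3055,.076]]))"
```

```text
time_s: 12.6
tcp_pos: [0.5115, 0.3055, 0.0273]
ee_rot: [1.578, 1.571, -1.202]
contact_force: [1.3, -0.7, -0.1]
finger_gap: 0.0848
time_s: 13.35
tcp_pos: [0.5123, 0.306, 0.2007]
ee_rot: [-3.049, 1.565, 0.454]
contact_force: [0.1, -0.3, -0.7]
finger_gap: 0.0852
time_s: 14.18
tcp_pos: [0.4813, 0.0859, 0.1968]
ee_rot: [-0.519, 1.57, 2.984]
contact_force: [-0.2, 0.1, -0.1]
finger_gap: 0.0848
[[181.48118188 199.79977871]]
```

View pics/end.png

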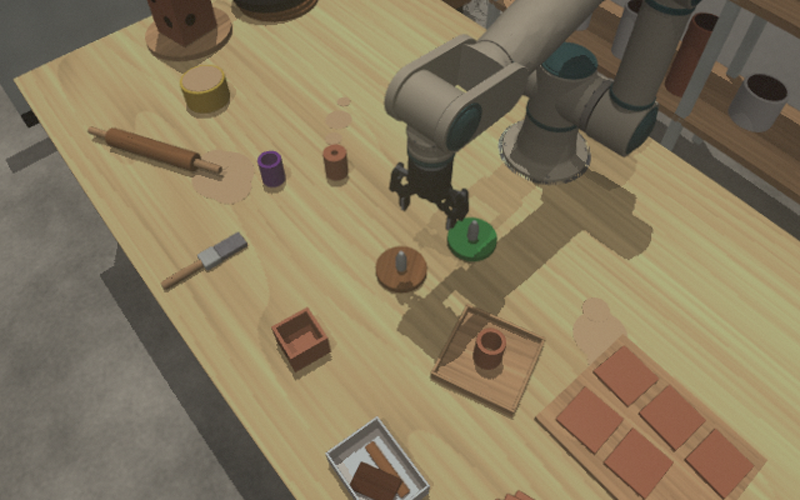

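View pics/endtop.png

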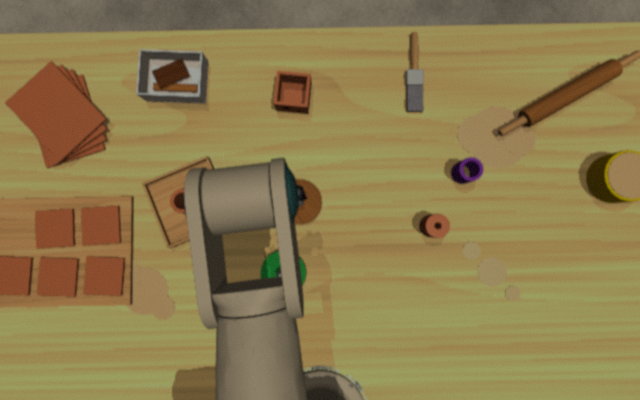

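The scene view shows the tube upright near the middle of the tray at (489,348). The narrow tube (335,162), the purple one (270,168) and both gauges haven't moved, and the robot is clear. Handing in.

```bash
python3 -c "
from cell import bot
print(bot.finish_job())"
```

```text
the job is handed in; nothing more can be done
None
```

The wide-hole tube went down over the steel pin until it sat home on the wooden base. I then lifted it off and set it down upright in the tray. The job was handed in at about 14.3 s, against the 51 s limit.

- **Fit on the pin:** the tube met the base at a tool height of 39.3 mm, as predicted. I released it there, and the picture showed it standing on the base with the pin inside its bore.
- **Set-down in the tray:** it touched the tray floor at a tool height of 27.6 mm, against 27.5 mm expected, with about 5 N of contact force.
- **Last pictures:** the scene view shows the tube upright near the middle of the tray. The narrow tube and the purple look-alike stand where they were, and the gripper is open and clear.
- **Disagreements:** the two cameras differed by 2 to 6 mm on positions, so I averaged them and corrected by about 1.5 mm above the pin. In the last top view the arm partly hid the tube, so its position in the tray rests mainly on the scene view.
- **Forces:** the highest contact force I read was about 16 N, while pressing the tube home. No check failed.

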